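Hang the lift-off door on a small control enclosure

TASK

Lift the enclosure's door out of the panel rack and hang it, standing open, on the enclosure's two hinge pins so that both knuckles drop fully home; then swing the door shut against the seal, let go and leave it. The hinge strip has been shifted outward in its slots, so feel for the pins: never press the door on the enclosure harder than 40 N, and do not drop it onto the pins. Leave the other panels and everything on the bench where they are.

Things in the scene. Friction and masses are not known exactly. Their poses are not given: they have to be found in the camera images.
- door: Light grey steel door, 176 wide, 200 high, 14 thick (mm), about 0.4 kg, upright in a rack slot; the tallest panel and the only one with knuckles. Origin: centre of its underside; z up, y along the width (knuckles past the -y edge, free edge at +y), x through the thickness (outer face, with a black round lock 5 mm proud near the free edge, at -x). Top edge, 200 mm up, is bare for grasping.
- knuckle_top (a point): Upper hinge knuckle of the door: steel sleeve, outer diameter 18 mm, bore 10 mm, open at both ends, 22 mm high. Point: centre of its lower mouth, at (0, -100, 150) mm in the door's frame. Same axes as the door.
- knuckle_low (a point): Lower hinge knuckle, the same sleeve. Point: centre of its lower mouth, at (0, -100, 20) mm in the door's frame.
- free_edge (a point): Middle of the door's free edge, at (0, 88, 100) mm in the door's frame, 188 mm from the knuckle axis.
- enclosure: Small grey enclosure fixed to the bench, upright, 160 wide, 120 deep, 220 high (mm), breakers inside. Origin: centre of its underside; z up, open front faces -x (front plane x = -60 mm), width along y, hinge side at -y. Along that edge a galvanised strip carries two upright pins, one above the other, 8 mm thick, 24 mm long, tips slightly bevelled, each on a lug 17 mm wide, 6 mm thick.
- drawn_top (a point): Where the drawing puts the upper pin's foot: on the axis, at the lug's top face, (-74.5, -89, 162) mm in the enclosure's frame and with its axes. The pin rises 24 mm above. But the strip was shifted outward in its slots: both pins together really stand 2 to 16 mm from here towards the enclosure's -y (x and z are true). The shift is not measured; the strip is screwed tight.
- drawn_low (a point): The same for the lower pin, (-74.5, -89, 32) mm. A knuckle is home when its mouth rests on the lug; play on the pin 1 mm all round. The door goes on standing open at about a right angle, free edge out along the enclosure's -x; bring it in sideways or from the front with its knuckle mouths 25 to 90 mm above the lugs, as the lower knuckle must pass below the upper lug.
- seal (a point): Middle of the black rubber seal's face on the side away from the hinge, (-66, 70.5, 110) mm in the enclosure's frame. The hung door turns easily on its pins, stays where left, sags about 3 mm at the free edge. Shut, its free edge centre is at about x = -74 mm, its outer face at x = -82 mm, its top at z = 212 mm. Over 40 N between door and pins, lugs, seal or box does damage.
- rack: Fixed plywood panel rack, 250 by 140 mm, base 15 mm thick. Three slots 17 mm wide along y, at x = -75, 0 and 75 mm, between rails whose tops are at z = 60 mm. Origin: centre of its underside. One panel in each slot, in any order.
- mount_plate: Galvanised mounting plate with holes, 150 x 150 x 14 mm, upright in another slot. Leave alone. Origin: centre of underside.
- blank_panel: Grey blank panel, 140 x 120 x 14 mm, upright in another slot. Leave alone. Origin: centre of underside.
- contactor: Black contactor, 80 x 45 x 90 mm, on the bench. Leave alone. Origin: centre of underside.
- breakers: White three-pole breaker, 83 x 54 x 75 mm, on the bench. Leave alone. Origin: centre of underside.
- duct: Length of grey slotted wiring duct, 200 x 40 x 40 mm, on the bench. Leave alone. Origin: centre of underside.
- screwdriver: Screwdriver, 210 mm, lying on the bench. Leave alone. Origin: below its middle.
- terminals: Row of grey terminals on a short rail, 150 x 42 x 44 mm, on the bench. Leave alone. Origin: centre of underside.
Not all that is in view belongs to the job. What is shaped like the door but purple is not meant.

How it is judged:
By the outcome, as a careful person would: the job done as asked, in the order asked, and still so for the second after the job is handed in, with the robot touching nothing.
It also fails if it takes over 64 s, if anything falls off the work surface, if the arm or the gripper's body presses on something with over 40 N, if the wrist force passes 120 N, or if a joint passes its speed limit or range.

ROBOT

A 6-joint arm with a two-finger parallel gripper is mounted at the origin on the work surface. World frame = base frame: x ahead of the robot, y to its left, z up, the work surface at z = 0. Lengths are in m, angles in rad, forces in N, time in s.
With the tool pointing down it reaches from about 0.325 to 0.775 m from the base axis. Payload 5.5 kg.
Tool frame: the origin (TCP) lies between the finger pads; the fingertips stand ahead of it and the grasp point (between the pads) lies 8 mm behind it (env.finger_overhang is the z of the fingertips in the tool frame, in m); z points along the fingers, y is the line along which they close (so a half turn about z gives the same grasp; the last joint's range is limited). The gripper opens to 88 mm and grips with 3 to 60 N. Pads are 20 mm wide; open, the fingers measure 115 mm over their backs; the gripper's body (75 mm by 178 mm) begins 61 mm behind the grasp point.
Start: joints at [-1.392, 0.091, 1.231, -0, 1.82, -0.057], TCP at [0.14, -0.583, 0.234] pointing down, gripper open.
Joint ranges: [-2.87, 2.87], [-0.86, 2.18], [0.17, 2.46], [-1.51, 4.65], [0.06, 2.69], [-2.65, 2.65]. Speed limits (rad/s): [2.57, 2.57, 3.01, 3.14, 3.14, 3.14].

INTERFACE

Orientations are given as a rotation vector (axis times angle).
In Python, from cell import env gives the robot as it stands. The module is installed in compiled form; this text tells all that it offers.
- The arm moves only by the tool arm_command, never from a script. Its argument "moves" is text: rows parted by semicolons, each of 4 numbers parted by spaces: the shift along the tool's x, y, z in m, then the turn about the tool's z in degrees. A call has 1 to 8 rows; each row is the pose to reach, as a shift and turn from the pose commanded when the call began, along the tool's axes at that moment; what a row does not reach only later rows make up. A row lasts 1/10 s, in which the tool goes at most 50 mm and 8.59 degrees, less where a joint would pass 70% of its speed; a pose out of reach is approached as far as the arm can. A call with a gripper value outside its range is refused whole. "jaw" is the finger opening in m, from 0 to 0.0878, set as the call begins (left out, the last holds). The fingers move at their own pace and stop on an object; the grip force is fixed at half the most. Time passes only in rows, so rows that repeat a pose let the fingers close. It gives the time, the measured TCP pose, the force, the opening and the grip force at its end, in the units of the state.
- env.state(): the state, without advancing time (a new reading comes with each control period).
- env.camera(name): name is "scene" or "top" or "wrist"; returns the picture (384x512x3 uint8, red, green, blue); there is no depth.
- env.camera_info(name): a dict with "mtx" (3x3 intrinsics, pixels), "position" and "rotation" of the camera in the world; the wrist camera has in their place "hand_eye" (4x4, takes a point from camera to tool coordinates, whose origin is the TCP and whose axes are the flange's). Camera axes: x right, y up, looking along -z (the intrinsics and any distortion apply to the point x, -y, -z); pixel columns grow to the right and rows downward; lengths in m; the calibration is good to about 2 mm. A picture is of the moment at which its call begins: read the wrist's pose just before it. camera_info takes no time and is no camera call.
- env.finish_job(): hands the job in; it is judged then, once.
The state is a dict: "clock": time; "q": joint angles; "joint_vel": joint speeds; "tau": joint torques, N m; "tcp_pos": TCP position; "tool_rot": TCP orientation; "ft_force": force on the tool from outside, world axes, zero at the start; "wrist_torque": the same for the moment, N m; "gripper_width": finger opening in m; "finger_force": force on a finger pad.
Only numpy, scipy, OpenCV 4.12 (cv2) and the standard library are available. Lean on these libraries where they do the work, as an engineer would, in place of code of your own. Each camera call takes 0.05 s, during which the arm holds its last target. There are 200 camera calls.

## Working session

There is one attempt and no reset: what is moved stays moved. The work goes in short steps, Python scripts to look and compute and a tool call to move; the robot and the scene stay as the last step left them, time stands still between calls to the robot, and variables do not carry over. Pictures are saved under pics/ and viewed, at most 10 in all, crops included, and the job is handed in when it is done.

Besides the shell and the picture viewer there is one more tool, called after "Call:" by a JSON object that holds its "op" and its "data". arm_command: Moves the arm, as the interface text tells. Its arguments: {"type":"object","properties":{"moves":{"type":"string"},"jaw":{"type":"number"}},"required":["moves"]}

```bash
mkdir -p pics; ls; python3 - <<'E'
from cell import env
import cv2,numpy as np
np.set_printoptions(precision=4,suppress=True)
for n in("scene","top"):
    cv2.imwrite(f"pics/{n}0.png",cv2.resize(env.camera(n),None,fx=1.5,fy=1.5,interpolation=cv2.INTER_CUBIC)[:,:,::-1])
    print(n,env.camera_info(n))
print(env.camera_info("wrist"));print(env.state(),env.finger_overhang)
E
```

```text
pics
scene {'mtx': array([[401.3862,   0.    , 246.3604],
       [  0.    , 401.3862, 197.5894],
       [  0.    ,   0.    ,   1.    ]]), 'position': array([1.4391, 0.1705, 0.9628]), 'rotation': array([0.6114, 0.7517, 1.6629])}
top {'mtx': array([[411.0323,   0.    , 257.2739],
       [  0.    , 411.0323, 195.0671],
       [  0.    ,   0.    ,   1.    ]]), 'position': array([ 0.2462, -0.0405,  1.4535]), 'rotation': array([ 0.1494, -0.1293, -1.5857])}
{'mtx': array([[308.7951,   0.    , 253.4982],
       [  0.    , 308.7951, 186.5123],
       [  0.    ,   0.    ,   1.    ]]), 'hand_eye': array([[ 0.0001,  0.9645,  0.264 ,  0.0729],
       [ 1.    , -0.0003,  0.0007, -0.0007],
       [ 0.0008,  0.264 , -0.9645, -0.1499],
       [ 0.    ,  0.    ,  0.    ,  1.    ]])}
{'clock': 0.1, 'q': array([-1.3917,  0.0918,  1.2318, -0.    ,  1.8198, -0.0567]), 'joint_vel': array([ 0.0007, -0.0016, -0.0039, -0.0012, -0.001 ,  0.0014]), 'tau': array([  0.0029, -44.7859, -40.7571,   0.0701,   0.0284,  -0.0001]), 'tcp_pos': array([ 0.1401, -0.5832,  0.2326]), 'tool_rot': array([-3.1181, -0.3693,  0.0002]), 'ft_force': array([0.1831, 1.0407, 0.4203]), 'wrist_torque': array([-0.0194, -0.0109, -0.0238]), 'finger_force': 0.0, 'gripper_width': 0.08782977479047203} 0.011
```

View pics/scene0.png

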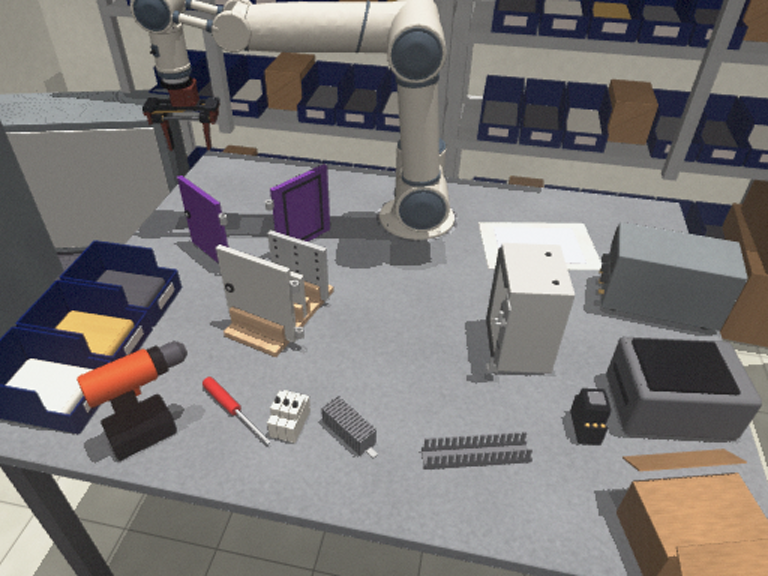

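View pics/top0.png

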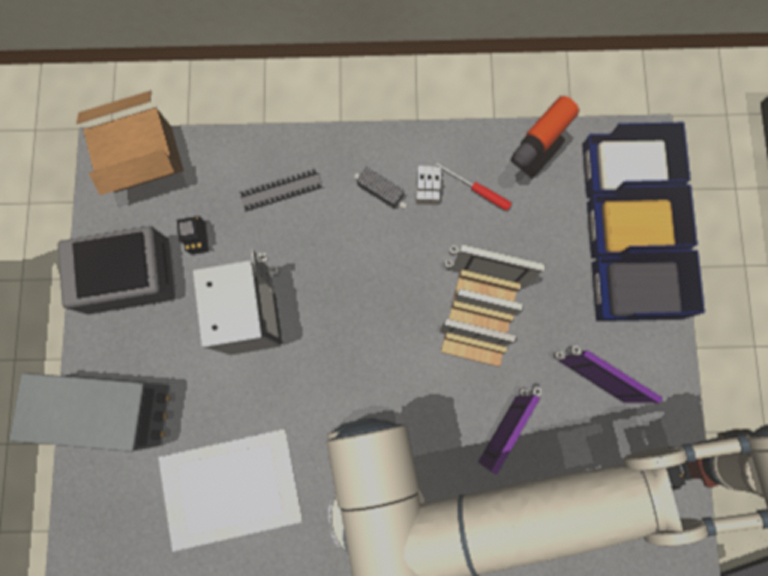

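The scene picture shows three door-like panels: the light grey one in the rack (260,290) with lock and knuckles, and two purple ones at (203,220) and (300,205). The grey one fits: it is the tallest panel in the rack and has knuckles. In the top picture its top edge runs (463,250)-(541,268). The enclosure is at (230,300), with its hinge lugs at (262,258) and (275,268). I'll confirm with enlarged crops.

```bash
cat > h.py <<'E'
from cell import env
import cv2,numpy as np
from scipy.spatial.transform import Rotation as Ro
np.set_printoptions(precision=4,suppress=True)
F=np.diag([1.,-1,-1])
def cam(n,st=None):
    c=env.camera_info(n)
    if n!="wrist": return c["mtx"],np.array(c["position"]),Ro.from_rotvec(c["rotation"]).as_matrix()
    st=st or env.state(); T=np.eye(4);T[:3,:3]=Ro.from_rotvec(st["tool_rot"]).as_matrix();T[:3,3]=st["tcp_pos"]
    T=T@c["hand_eye"]; return c["mtx"],T[:3,3],T[:3,:3]
def ray(C,u,v):
    K,p,R=C; return p,R@F@np.linalg.solve(K,[u,v,1.])
def atz(C,u,v,z):
    p,d=ray(C,u,v); return p+d*(z-p[2])/d[2]
def proj(C,P):
    K,p,R=C; q=K@F@R.T@(np.asarray(P)-p); return q[:2]/q[2]
def tri(obs):
    A=0;b=0
    for C,u,v in obs:
        p,d=ray(C,u,v); d/=np.linalg.norm(d); M=np.eye(3)-np.outer(d,d); A=A+M;b=b+M@p
    return np.linalg.solve(A,b)
def crop(img,u0,v0,w,h,s):
    return cv2.resize(img[v0:v0+h,u0:u0+w],None,fx=s,fy=s,interpolation=cv2.INTER_CUBIC)[:,:,::-1]
E
python3 - <<'E'
from h import *
t=env.camera("top");s=env.camera("scene")
a=crop(t,290,155,80,60,5);b=crop(t,120,160,80,60,5);c=crop(s,140,150,80,60,5);d=crop(s,310,155,80,60,5)
cv2.imwrite("pics/m1.png",np.vstack([np.hstack([a,b]),np.hstack([c,d])]))
E
```

```text
(no output)
```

View pics/m1.png

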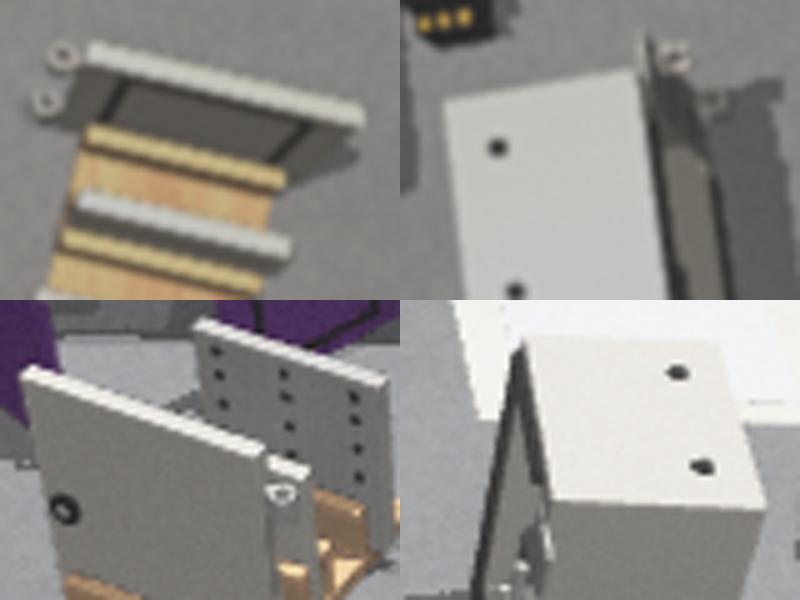

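```bash
python3 - <<'E'
from h import *
T=cam("top");S=cam("scene")
L=atz(T,290+90/5,155+54/5,.215);R=atz(T,290+362/5,155+115/5,.215)
print("door ends",L,R,np.linalg.norm(L-R),"ctr",(L+R)/2,"yaw",np.degrees(np.arctan2(*(L-R)[[1,0]])))
# scene check: top edge left (free) centre and right
A=atz(S,140+27/5,150+(370-300)/5,.215);B=atz(S,140+305/5,150+(470-300)/5,.215)
print("scene ends free,hinge",A,B,np.linalg.norm(A-B))
fh=atz(T,120+235/5,160+68/5,.22);bh=atz(T,120+45/5,160+102/5,.22)
ff=atz(T,263/1.5,338/1.5,.22);bf=atz(T,203/1.5,346/1.5,.22)
print("enc",fh,bh,ff,bf,np.linalg.norm(fh-bh),np.linalg.norm(fh-ff))
sh=atz(S,310+155/5,150+5+205/5-0,.22);print("scene fh",sh, "bh",atz(S,310+365/5,155+208/5,.22),"ff",atz(S,310+125/5,155+40/5,.22))
print("knuck top mouth", L+ (L-R)/np.linalg.norm(L-R)*.012)
E
```

```text
door ends [ 0.5566 -0.1853  0.215 ] [ 0.5144 -0.3506  0.215 ] 0.1705810398659315 ctr [ 0.5355 -0.268   0.215 ] yaw 75.68157578378894
scene ends free,hinge [ 0.5155 -0.3485  0.215 ] [ 0.5729 -0.1501  0.215 ] 0.20659064787036452
enc [0.5401 0.2507 0.22  ] [0.5211 0.3678 0.22  ] [0.3793 0.2222 0.22  ] [0.3656 0.3429 0.22  ] 0.11859187127035191 0.1632597810182846
scene fh [0.5453 0.2539 0.22  ] bh [0.5226 0.3699 0.22  ] ff [0.3899 0.2298 0.22  ]
knuck top mouth [ 0.5596 -0.1737  0.215 ]
```

The crops confirm it. The grey door (top crop, edge (90,54)-(362,115)) has two knuckles and a black lock, and its edge length comes out near 176 mm. The enclosure corners measure 119 x 163 mm, as expected. The pins and lugs are at (672,57) and (712,98) in the top crop. Next I move above the door.

```bash
cat >> h.py <<'E'
def yaw(st): x=Ro.from_rotvec(st["tool_rot"]).as_matrix()[:,0]; return np.degrees(np.arctan2(x[1],x[0]))
def go(P,y=None,st=None):
    "tool-frame shift (m) and turn (deg) to bring TCP to world P with tool x at yaw y"
    st=st or env.state(); R=Ro.from_rotvec(st["tool_rot"]).as_matrix()
    d=R.T@(np.asarray(P)-st["tcp_pos"]); t=0 if y is None else -(((y-yaw(st))+180)%360-180)
    print("move",np.round(d,4),"turn",round(t,2),"yaw",round(yaw(st),2),"tcp",st["tcp_pos"])
E
python3 - <<'E'
from h import *
go([.5355,-.268,.30],75.7)
T=cam("top");print(atz(T,120+272/5,160+57/5,.165),atz(T,120+312/5,160+98/5,.035))
E
```

```text
move [ 0.4581 -0.2142 -0.0668] turn -62.19 yaw 13.51 tcp [ 0.1402 -0.5832  0.2329]
[0.56   0.2399 0.165 ] [0.5612 0.2393 0.035 ]
```

Call:
{"op": "arm_command", "data": {"moves": "0.02 -0.01 -0.045 -8; 0.458 -0.214 -0.067 -62.2; 0.458 -0.214 -0.067 -62.2; 0.458 -0.214 -0.067 -62.2; 0.458 -0.214 -0.067 -62.2; 0.458 -0.214 -0.067 -62.2; 0.458 -0.214 -0.067 -62.2; 0.458 -0.214 -0.067 -62.2", "jaw": 0.05}}

```text
clock: 1.0
tcp_pos: [0.4321, -0.3499, 0.2945]
tool_rot: [2.476, 1.934, -0.0]
ft_force: [0.3, -1.5, -0.2]
gripper_width: 0.0501
finger_force: 0.0
```

```bash
python3 - <<'E'
from h import *
go([.5355,-.268,.30],75.7)
E
```

```text
move [ 0.1045  0.0804 -0.0055] turn 0.28 yaw 75.98 tcp [ 0.4321 -0.3499  0.2945]
```

Call:
{"op": "arm_command", "data": {"moves": "0.1045 0.080 -0.0055 0; 0.1045 0.080 -0.0055 0; 0.1045 0.080 -0.0055 0; 0.1045 0.080 -0.0055 0; 0.1045 0.080 -0.0055 0"}}

```text
clock: 1.5
tcp_pos: [0.5344, -0.2696, 0.2994]
tool_rot: [-2.478, -1.929, 0.001]
ft_force: [-1.1, -0.2, 0.1]
gripper_width: 0.0502
finger_force: 0.0
```

```bash
python3 - <<'E'
from h import *
st=env.state();go([.5355,-.268,.30],75.7,st)
im=env.camera("wrist");cv2.imwrite("pics/w1.png",crop(im,0,0,512,384,1.5))
E
```

```text
move [ 0.0019  0.0007 -0.0006] turn 0.09 yaw 75.79 tcp [ 0.5344 -0.2696  0.2994]
```

View pics/w1.png

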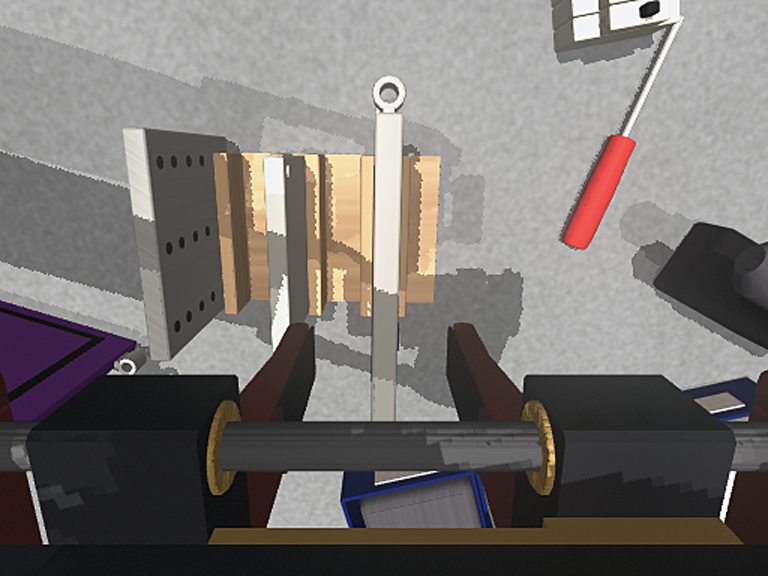

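The wrist picture shows the door from above. The knuckle ring is at (389,93), the hinge-side end of the top edge at (389,113), and the edge further along at (384,415). The fingers straddle it, centred near column 381.

```bash
python3 - <<'E'
from h import *
st=env.state();C=cam("wrist",st)
k=atz(C,389/1.5,93/1.5,.187);e=atz(C,389.5/1.5,113/1.5,.215);f=atz(C,384/1.5,415/1.5,.215)
d=e-f;print(k,e,f,np.degrees(np.arctan2(d[1],d[0])),"k-e",np.linalg.norm((k-e)[:2]))
u=d/np.linalg.norm(d);c=e-.088*u;k2=e+.012*u;print("centre",c,"knuckle from e",k2)
T=cam("top");print("topcam knuckle",atz(T,290+62/5,155+57/5,.187))
go([*c[:2],.193],np.degrees(np.arctan2(d[1],d[0])),st)
E
```

```text
[ 0.5642 -0.1709  0.187 ] [ 0.561  -0.1827  0.215 ] [ 0.5187 -0.3397  0.215 ] 74.90538828145257 k-e 0.012203714571700004
centre [ 0.5381 -0.2677  0.215 ] knuckle from e [ 0.5641 -0.1711  0.215 ]
topcam knuckle [ 0.5621 -0.1708  0.187 ]
move [0.0037 0.0036 0.1067] turn 0.8 yaw 75.7 tcp [ 0.5338 -0.2704  0.2997]
```

Call:
{"op": "arm_command", "data": {"moves": "0.004 0.0035 0.05 0.8; 0.004 0.0035 0.09 0.8; 0.004 0.0035 0.107 0.8; 0.004 0.0035 0.107 0.8; 0.004 0.0035 0.107 0.8"}}

```text
clock: 2.05
tcp_pos: [0.5379, -0.2681, 0.194]
tool_rot: [2.495, 1.908, 0.0]
ft_force: [-0.1, -0.0, 0.3]
gripper_width: 0.0502
finger_force: 0.0
```

Call:
{"op": "arm_command", "data": {"moves": "0 0 0 0; 0 0 0 0; 0 0 0 0; 0 0 0 0; 0 0 0 0", "jaw": 0.0}}

```text
clock: 2.55
tcp_pos: [0.5386, -0.267, 0.1933]
tool_rot: [2.494, 1.911, -0.0]
ft_force: [-2.6, 0.2, 4.8]
gripper_width: 0.0139
finger_force: 30.0
```

Call:
{"op": "arm_command", "data": {"moves": "0 0 -0.02 0; 0 0 -0.05 0; 0 0 -0.075 0; 0 0 -0.075 0; 0 0 -0.075 0"}}

```text
clock: 3.05
tcp_pos: [0.5386, -0.267, 0.2668]
tool_rot: [-2.493, -1.91, 0.001]
ft_force: [1.0, 0.5, -3.4]
gripper_width: 0.0141
finger_force: 30.0
```

```bash
python3 - <<'E'
from h import *
st=env.state();print(st["ft_force"],st["gripper_width"],st["wrist_torque"]);go([.5857,.0968,.268],100,st)
E
```

```text
[ 0.9581  0.4596 -3.3574] 0.014103577781729718 [-0.0169 -0.0796  0.0492]
move [ 0.3635 -0.0492 -0.001 ] turn -25.09 yaw 74.91 tcp [ 0.5386 -0.267   0.2668]
```

Call:
{"op": "arm_command", "data": {"moves": "0.02 -0.003 -0.001 -1; 0.06 -0.008 -0.001 -4; 0.11 -0.015 -0.001 -8; 0.16 -0.022 -0.001 -12; 0.21 -0.028 -0.001 -16; 0.26 -0.035 -0.001 -20; 0.31 -0.042 -0.001 -23; 0.345 -0.047 -0.001 -25.1"}}

```text
clock: 3.85
tcp_pos: [0.5822, 0.0814, 0.2656]
tool_rot: [-2.012, -2.408, 0.004]
ft_force: [0.7, 0.8, -4.4]
gripper_width: 0.0139
finger_force: 30.0
```

```bash
python3 - <<'E'
from h import *
st=env.state();go([.5857,.0968,.268],100,st)
E
```

```text
move [ 0.0145  0.0062 -0.0024] turn 0.23 yaw 100.23 tcp [0.5822 0.0814 0.2656]
```

Call:
{"op": "arm_command", "data": {"moves": "0 0 0 0; 0 0 0 0; 0 0 0 0"}}

```text
clock: 4.15
tcp_pos: [0.5827, 0.0774, 0.2672]
tool_rot: [-2.02, -2.404, 0.004]
ft_force: [0.5, -0.4, -2.8]
gripper_width: 0.0137
finger_force: 30.0
```

```bash
python3 - <<'E'
from h import *
st=env.state();go([.5857,.0968,.268],100,st)
im=env.camera("wrist");cv2.imwrite("pics/w2.png",crop(im,96,0,320,240,2.5))
np.save("st2.npy",st,allow_pickle=True)
E
```

```text
move [ 0.0186  0.0063 -0.0008] turn -0.06 yaw 99.94 tcp [0.5827 0.0774 0.2672]
```

View pics/w2.png

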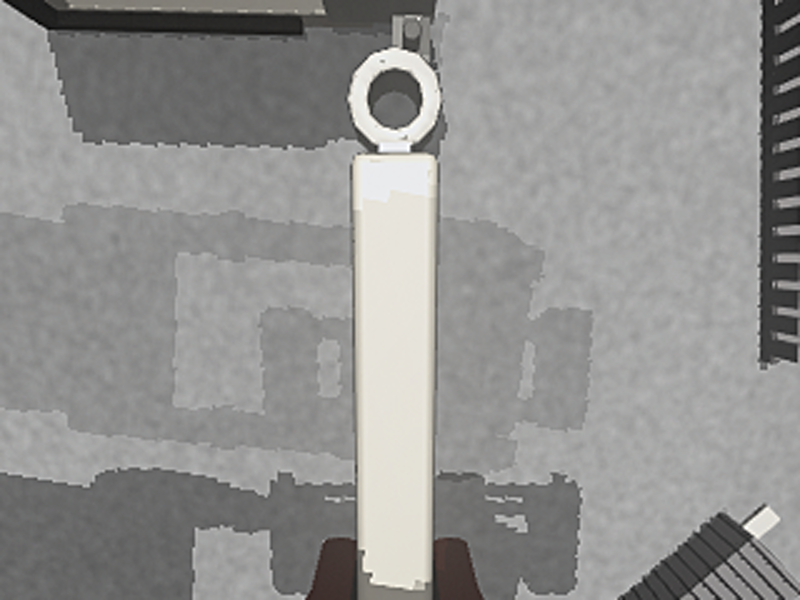

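The knuckle ring is at (395,98) in the crop, and the lug with its pin is just beyond it at (412,32). The door hangs straight between the fingers.

```bash
python3 - <<'E'
from h import *
st=np.load("st2.npy",allow_pickle=True).item();C=cam("wrist",st)
kz=.172+.015+st["tcp_pos"][2]-.1933
k=atz(C,96+395/2.5,98/2.5,kz);print("knuckle",k)
R=Ro.from_rotvec(st["tool_rot"]).as_matrix();print("knuckle in tool",R.T@(k-st["tcp_pos"]))
for z in (.162,.186,.032,.056): print(z,atz(C,96+412/2.5,32/2.5,z))
for P in ([.5605,.2396,.186],[.5605,.2396,.162],[.5605,.2396,.056],[.5605,.2396,.032]): print((proj(C,P)-[96,0])*2.5)
E
```

```text
knuckle [0.5662 0.177  0.2609]
knuckle in tool [0.101  0.0011 0.0063]
0.162 [0.5649 0.2132 0.162 ]
0.186 [0.5655 0.2072 0.186 ]
0.032 [0.5616 0.2457 0.032 ]
0.056 [0.5622 0.2397 0.056 ]
[ 415.4896 -109.6558]
[413.4707 -71.6019]
[408.0009  31.4935]
[407.2094  46.413 ]
```

The lug in view is the lower one; its tip gives (0.562,0.240), which agrees with the top camera. I'll go to a pose 21 mm to the side, with the mouths about 40 mm above the lugs, to see both pins next to the knuckle.

```bash
python3 - <<'E'
from h import *
go([.602,.130,.230],100)
E
```

```text
move [0.0489 0.0281 0.0377] turn -0.1 yaw 99.9 tcp [0.5828 0.0771 0.2677]
```

Call:
{"op": "arm_command", "data": {"moves": "0 0.01 0.01 0; 0.01 0.02 0.02 0; 0.025 0.028 0.03 0; 0.04 0.028 0.0377 0; 0.049 0.028 0.0377 0; 0.049 0.028 0.0377 0; 0.049 0.028 0.0377 0; 0.049 0.028 0.0377 0"}}

```text
clock: 5.0
tcp_pos: [0.6022, 0.1313, 0.2323]
tool_rot: [2.018, 2.406, 0.002]
ft_force: [0.2, 0.2, -2.8]
gripper_width: 0.0138
finger_force: 30.0
```

```bash
python3 - <<'E'
from h import *
st=env.state();go([.602,.130,.230],100,st)
im=env.camera("wrist");cv2.imwrite("pics/w3.png",crop(im,176,0,160,120,5))
np.save("st3.npy",st,allow_pickle=True)
E
```

```text
move [-0.0012 -0.0004  0.0023] turn 0.0 yaw 100.0 tcp [0.6022 0.1313 0.2323]
```

View pics/w3.png

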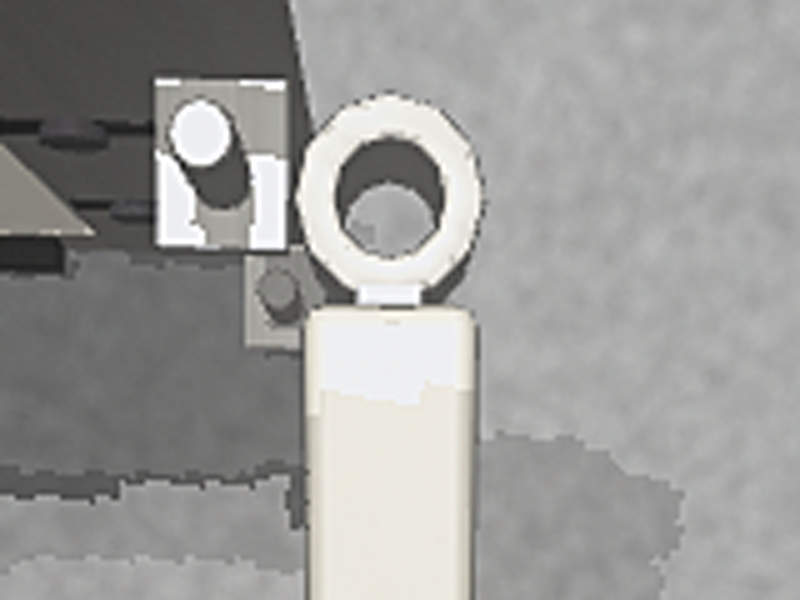

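```bash
python3 - <<'E'
from h import *
st=np.load("st3.npy",allow_pickle=True).item();C=cam("wrist",st);R=Ro.from_rotvec(st["tool_rot"]).as_matrix()
f=lambda u,v,z:R.T@(atz(C,176+u/5,v/5,z)-st["tcp_pos"])
kz=.187+st["tcp_pos"][2]-.1933
k=f(391,196,kz);a=f(201,133,.186);b=f(280,290,.056)
print("k",k,"ring dia mm",(f(485,196,kz)-f(297,196,kz))*1e3,(f(391,95,kz)-f(391,295,kz))*1e3,"pin dia",(f(234,133,.186)-f(169,133,.186))*1e3)
print("up",a,"low",b,"d up",a-k,"d low",b-k, "mouth above lug",kz-.022-.162)
print(R@a+st["tcp_pos"],R@b+st["tcp_pos"],"tool z",R[:,2])
E
```

```text
k [0.101  0.0011 0.0063] ring dia mm [ 0.0058 17.4347  0.0279] [17.0092 -0.0116 -0.007 ] pin dia [0.0029 7.4973 0.012 ]
up [ 0.1149 -0.0207  0.0463] low [ 0.1148 -0.0203  0.1763] d up [ 0.0139 -0.0218  0.04  ] d low [ 0.0138 -0.0215  0.17  ] mouth above lug 0.042031293812908405
[0.5619 0.2408 0.186 ] [0.5625 0.2407 0.056 ] tool z [ 0.0016 -0.0001 -1.    ]
```

Call:
{"op": "arm_command", "data": {"moves": "0.005 -0.008 0 0; 0.010 -0.016 0 0; 0.0139 -0.0217 0 0; 0.0139 -0.0217 0 0; 0.0139 -0.0217 0.005 0; 0.0139 -0.0217 0.01 0; 0.0139 -0.0217 0.013 0; 0.0139 -0.0217 0.013 0"}}

```text
clock: 5.85
tcp_pos: [0.5781, 0.1412, 0.217]
tool_rot: [-2.019, -2.406, 0.002]
ft_force: [-0.6, 1.5, -4.0]
gripper_width: 0.014
finger_force: 30.0
```

```bash
python3 - <<'E'
from h import *
o=np.load("st3.npy",allow_pickle=True).item();R=Ro.from_rotvec(o["tool_rot"]).as_matrix()
st=env.state();print("done",R.T@(st["tcp_pos"]-o["tcp_pos"]),yaw(st),st["ft_force"],st["wrist_torque"])
im=env.camera("wrist");cv2.imwrite("pics/w4.png",crop(im,176,0,160,120,5))
E
```

```text
done [ 0.014  -0.022   0.0153] 99.99559659779574 [-0.6195  1.5116 -3.961 ] [-0.0837 -0.1316 -0.0224]
```

View pics/w4.png

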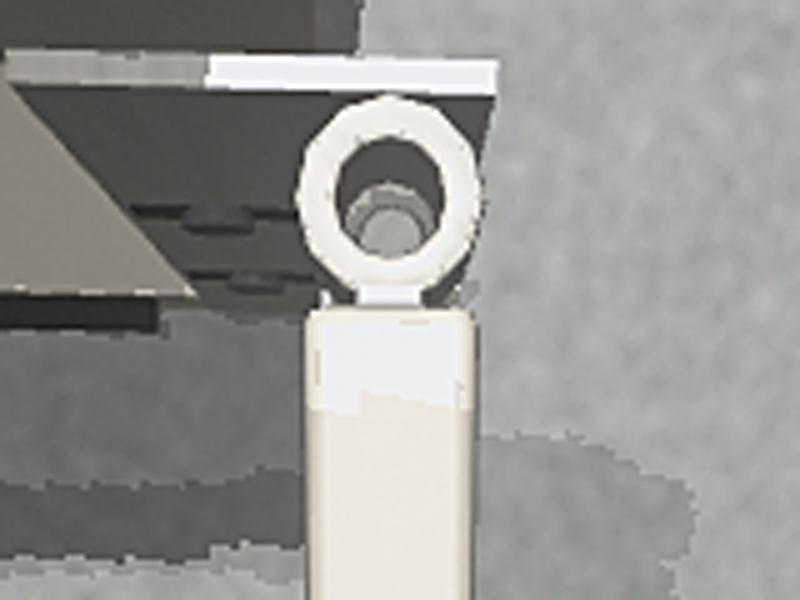

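Looking through the bore, the pin tip is at (391,232), centred in the lower mouth. I'll lower gently.

Call:
{"op": "arm_command", "data": {"moves": "0 0 0.002 0; 0 0 0.004 0; 0 0 0.006 0; 0 0 0.007 0; 0 0 0.007 0"}}

```text
clock: 6.4
tcp_pos: [0.5784, 0.1412, 0.2112]
tool_rot: [2.019, 2.406, -0.0]
ft_force: [-0.6, -0.9, -4.3]
gripper_width: 0.0138
finger_force: 30.0
```

Call:
{"op": "arm_command", "data": {"moves": "0 0 0.002 0; 0 0 0.004 0; 0 0 0.006 0; 0 0 0.006 0; 0 0 0.006 0"}}

```text
clock: 6.9
tcp_pos: [0.5783, 0.1412, 0.2049]
tool_rot: [-2.019, -2.407, 0.001]
ft_force: [0.9, -1.5, -5.1]
gripper_width: 0.0137
finger_force: 30.0
```

Call:
{"op": "arm_command", "data": {"moves": "0 0 0.002 0; 0 0 0.004 0; 0 0 0.006 0; 0 0 0.008 0; 0 0 0.009 0; 0 0 0.009 0; 0 0 0.009 0"}}

```text
clock: 7.6
tcp_pos: [0.5783, 0.1413, 0.1961]
tool_rot: [-2.019, -2.407, 0.0]
ft_force: [0.6, -2.3, -2.4]
gripper_width: 0.0137
finger_force: 30.0
```

Call:
{"op": "arm_command", "data": {"moves": "0 0 0.002 0; 0 0 0.003 0; 0 0 0.004 0; 0 0 0.004 0; 0 0 0.004 0"}}

```text
clock: 8.1
tcp_pos: [0.5783, 0.1414, 0.1922]
tool_rot: [2.019, 2.407, -0.0]
ft_force: [0.2, -3.0, -3.7]
gripper_width: 0.0141
finger_force: 30.0
```

Call:
{"op": "arm_command", "data": {"moves": "0 0 0.0005 0; 0 0 0.001 0; 0 0 0.001 0"}}

```text
clock: 8.4
tcp_pos: [0.5783, 0.1414, 0.1913]
tool_rot: [2.019, 2.407, -0.0]
ft_force: [1.2, -4.0, -2.8]
gripper_width: 0.0135
finger_force: 30.0
```

Call:
{"op": "arm_command", "data": {"moves": "-0.0004 0 0.0005 0; -0.0004 0 0.001 0; -0.0004 0 0.001 0"}}

```text
clock: 8.7
tcp_pos: [0.5783, 0.1411, 0.1901]
tool_rot: [-2.019, -2.407, -0.0]
ft_force: [0.5, -1.2, -2.8]
gripper_width: 0.0138
finger_force: 30.0
```

Call:
{"op": "arm_command", "data": {"moves": "0 0 0.0005 0; 0 0 0.001 0; 0 0 0.001 0"}}

```text
clock: 9.0
tcp_pos: [0.5783, 0.1411, 0.1892]
tool_rot: [-2.019, -2.407, 0.0]
ft_force: [0.4, -2.4, -2.8]
gripper_width: 0.0141
finger_force: 30.0
```

Call:
{"op": "arm_command", "data": {"moves": "0 0 0.0005 0; 0 0 0.001 0; 0 0 0.001 0"}}

```text
clock: 9.3
tcp_pos: [0.5784, 0.141, 0.1891]
tool_rot: [2.019, 2.406, 0.001]
ft_force: [-0.4, -2.8, 3.2]
gripper_width: 0.0141
finger_force: 30.0
```

Call:
{"op": "arm_command", "data": {"moves": "0 0 0.0005 0; 0 0 0.001 0; 0 0 0.001 0"}}

```text
clock: 9.6
tcp_pos: [0.5786, 0.1409, 0.189]
tool_rot: [2.018, 2.406, 0.002]
ft_force: [0.1, -4.4, 6.2]
gripper_width: 0.0139
finger_force: 30.0
```

Contact came at z≈0.189 with about 9 N, which is the height expected for the knuckles on the lugs. I'll release, raise and check.

Call:
{"op": "arm_command", "data": {"moves": "0 0 -0.001 0; 0 0 -0.001 0; 0 0 -0.001 0; 0 0 -0.001 0; 0 0 -0.001 0", "jaw": 0.05}}

```text
clock: 10.1
tcp_pos: [0.5783, 0.1412, 0.188]
tool_rot: [-2.019, -2.407, 0.0]
ft_force: [0.2, -0.1, -0.2]
gripper_width: 0.0485
finger_force: 0.0
```

Call:
{"op": "arm_command", "data": {"moves": "0 0 -0.02 0; 0 0 -0.05 0; 0 0 -0.07 0; -0.01 0.02 -0.07 0; -0.03 0.055 -0.07 0; -0.03 0.055 -0.07 0; -0.03 0.055 -0.07 0"}}

```text
clock: 10.8
tcp_pos: [0.6379, 0.1208, 0.2565]
tool_rot: [-2.019, -2.404, 0.003]
ft_force: [1.0, 0.9, 0.1]
gripper_width: 0.0498
finger_force: 0.0
```

```bash
python3 - <<'E'
from h import *
st=env.state();go([.6338,.1212,.26],100,st);print(st["ft_force"])
w=env.camera("wrist");s=env.camera("scene");C=cam("scene");a=proj(C,[.565,.16,.12]).astype(int);print(a)
A=crop(w,176,0,200,300,2);B=crop(s,a[0]-50,a[1]-75,100,150,4)
np.save("st5.npy",st,allow_pickle=True)
cv2.imwrite("pics/m5.png",np.hstack([A,B]))
E
```

```text
move [ 0.0011 -0.004  -0.0035] turn -0.03 yaw 99.97 tcp [0.6379 0.1208 0.2565]
[1.048  0.8783 0.1252]
[303 221]
```

View pics/m5.png

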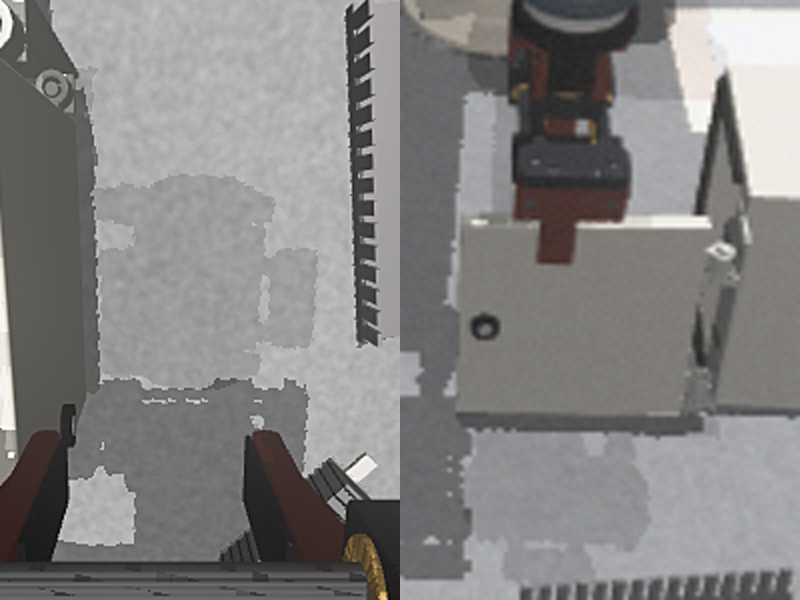

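The door hangs on both pins. The lower knuckle ring with its pin is at (52,88) on the left. On the right, the door stands open at a right angle with its top knuckle at (718,250) and its lock at (485,326).

```bash
python3 - <<'E'
from h import *
C=cam("scene");h=np.array([.562,.2407]);e=np.array([np.cos(np.radians(-80)),np.sin(np.radians(-80))])
g=lambda P:(proj(C,P)-[253,146])*4+[400,0]
for dz in(0,.02): print("hinge top corner",g([*(h+.012*e),.212+dz]),"free top",g([*(h+.188*e),.209+dz]),"free bottom",g([*(h+.188*e),.009+dz]))
n=lambda a:np.array([np.cos(a),np.sin(a)])
for th in (-80,-90,-100,-110,-120,-130,-140,-150,-160,-165,-168,-170):
    a=np.radians(th); p=h+.13*n(a)+.020*n(a+np.pi/2); print(th,"yaw",th+180,p)
go([.6338,.1212,.185],100)
E
```

```text
hinge top corner [713.1403 220.6537] free top [462.5801 217.0097] free bottom [452.5148 406.4733]
hinge top corner [717.2409 199.1786] free top [463.7166 195.6178] free bottom [453.4262 389.3177]
-80 yaw 100 [0.6043 0.1161]
-90 yaw 90 [0.582  0.1107]
-100 yaw 80 [0.5591 0.1092]
-110 yaw 70 [0.5363 0.1117]
-120 yaw 60 [0.5143 0.1181]
-130 yaw 50 [0.4938 0.1283]
-140 yaw 40 [0.4753 0.1418]
-150 yaw 30 [0.4594 0.1584]
-160 yaw 20 [0.4467 0.1774]
-165 yaw 15 [0.4416 0.1877]
-168 yaw 12 [0.439  0.1941]
-170 yaw 10 [0.4374 0.1984]
move [ 0.0004 -0.0034  0.0736] turn 0.03 yaw 100.03 tcp [0.6372 0.1214 0.2586]
```

The door's top corner is at (712,220) against a predicted (713,221) when home, so both knuckles are seated. Next I close the fingers, lower them outside the outer face, and push.

Call:
{"op": "arm_command", "data": {"moves": "0 0 -0.002 0; 0 0 -0.002 0; 0 0 0.02 0; 0 0 0.05 0; 0 0 0.072 0; 0 0 0.072 0; 0 0 0.072 0", "jaw": 0.0}}

```text
clock: 11.6
tcp_pos: [0.6374, 0.1212, 0.1872]
tool_rot: [2.019, 2.407, 0.001]
ft_force: [0.1, -0.2, 0.6]
gripper_width: 0.0009
finger_force: 0.0
```

```bash
python3 - <<'E'
from h import *
st=env.state();go([.6043,.1161,.185],100,st);print(st["gripper_width"],st["ft_force"])
E
```

```text
move [ 0.0007 -0.0335  0.0022] turn 0.03 yaw 100.03 tcp [0.6374 0.1212 0.1872]
0.0009085716518349293 [ 0.0747 -0.1846  0.6061]
```

Call:
{"op": "arm_command", "data": {"moves": "0 -0.015 0.002 0; 0 -0.027 0.002 0; 0 -0.031 0.002 0; 0 -0.0335 0.002 0; 0 -0.0335 0.002 0"}}

```text
clock: 12.1
tcp_pos: [0.6051, 0.1153, 0.1856]
tool_rot: [2.018, 2.406, 0.002]
ft_force: [-0.2, -0.6, 0.4]
gripper_width: 0.0006
finger_force: 0.0
```

Call:
{"op": "arm_command", "data": {"moves": "-0.0009 -0.0068 0 3; -0.0013 -0.0205 0 9; -0.0008 -0.0343 0 15; 0.0015 -0.048 0 21; 0.005 -0.061 0 27; 0.010 -0.074 0 33; 0.0152 -0.0843 0 38; 0.0176 -0.0882 0 40"}}

```text
clock: 12.9
tcp_pos: [0.5146, 0.1175, 0.1849]
tool_rot: [2.723, 1.567, 0.001]
ft_force: [-1.2, -0.3, -0.3]
gripper_width: 0.0006
finger_force: 0.0
```

```bash
python3 - <<'E'
from h import *
st=env.state();go([.5143,.1181,.185],60,st);print(st["gripper_width"],st["ft_force"],st["wrist_torque"])
E
```

```text
move [ 0.0004 -0.0005 -0.0001] turn -0.15 yaw 59.85 tcp [0.5146 0.1175 0.1849]
0.0006356587418444908 [-1.205  -0.3002 -0.3313] [-0.0667 -0.0739 -0.0176]
```

Call:
{"op": "arm_command", "data": {"moves": "-0.0009 -0.0068 0 3; -0.0013 -0.0205 0 9; -0.0008 -0.0343 0 15; 0.0015 -0.048 0 21; 0.005 -0.061 0 27; 0.010 -0.074 0 33; 0.0152 -0.0843 0 38; 0.0176 -0.0882 0 40"}}

```text
clock: 13.7
tcp_pos: [0.4472, 0.1774, 0.1848]
tool_rot: [-3.094, -0.543, -0.001]
ft_force: [0.1, 0.1, -0.3]
gripper_width: 0.0006
finger_force: 0.0
```

```bash
python3 - <<'E'
from h import *
st=env.state();go([.4467,.1774,.185],20,st);print(st["gripper_width"],st["ft_force"],st["wrist_torque"])
w=env.camera("wrist");t=env.camera("top")
cv2.imwrite("pics/m6.png",np.hstack([crop(w,100,0,300,384,1.3),crop(t,115,150,100,125,4)]))
E
```

```text
move [-0.0004 -0.0001 -0.0002] turn -0.11 yaw 19.89 tcp [0.4472 0.1774 0.1848]
0.0005757062164044753 [ 0.1011  0.1092 -0.3024] [-0.0553 -0.0288  0.0295]Traceback (most recent call last):
  File "<stdin>", line 4, in <module>
    return _nx.concatenate(arrs, 1, dtype=dtype, casting=casting)
           ~~~~~~~~~~~~~~~^^^^^^^^^^^^^^^^^^^^^^^^^^^^^^^^^^^^^^^
ValueError: all the input array dimensions except for the concatenation axis must match exactly, but along dimension 0, the array at index 0 has size 499 and the array at index 1 has size 500
```

Call:
{"op": "arm_command", "data": {"moves": "-0.0006 -0.0046 0 2; -0.0012 -0.0092 0 4; -0.0014 -0.0126 0 5.5; -0.0015 -0.016 0 7; -0.0015 -0.016 0 7"}}

```text
clock: 14.3
tcp_pos: [0.4407, 0.1911, 0.1845]
tool_rot: [-3.121, -0.357, -0.0]
ft_force: [0.2, 0.7, 0.4]
gripper_width: 0.0004
finger_force: 0.0
```

Call:
{"op": "arm_command", "data": {"moves": "-0.0002 -0.0011 0 0.5; -0.0003 -0.0023 0 1; -0.0005 -0.0034 0 1.5; -0.0005 -0.0034 0 1.5"}}

```text
clock: 14.7
tcp_pos: [0.4391, 0.1943, 0.1843]
tool_rot: [-3.126, -0.315, -0.0]
ft_force: [-0.0, -0.6, 0.3]
gripper_width: 0.0004
finger_force: 0.1
```

```bash
python3 - <<'E'
from h import *
st=env.state();go([.4374,.1984,.185],10,st);R=Ro.from_rotvec(st["tool_rot"]).as_matrix();print(R.T@st["ft_force"],st["wrist_torque"])
E
```

```text
move [-0.0009 -0.0044 -0.0007] turn 1.5 yaw 11.5 tcp [0.4391 0.1943 0.1843]
[-0.1661  0.6066 -0.2737] [ 0.0172  0.0206 -0.0307]
```

Call:
{"op": "arm_command", "data": {"moves": "-0.0003 -0.001 0 0.7; -0.0006 -0.002 0 1.5; -0.0006 -0.003 0 1.5; -0.0006 -0.003 0 1.5"}}

```text
clock: 15.1
tcp_pos: [0.4379, 0.1972, 0.1843]
tool_rot: [-3.13, -0.274, -0.0]
ft_force: [-0.2, -0.1, 0.3]
gripper_width: 0.0006
finger_force: 0.1
```

Call:
{"op": "arm_command", "data": {"moves": "0 -0.001 0 0; 0 -0.0015 0 0; 0 -0.0015 0 0"}}

```text
clock: 15.4
tcp_pos: [0.4376, 0.1986, 0.1843]
tool_rot: [3.13, 0.274, -0.0]
ft_force: [-0.1, -0.0, 0.1]
gripper_width: 0.0006
finger_force: 0.1
```

```bash
python3 - <<'E'
from h import *
st=env.state();go([.4374,.1984,.185],10,st);R=Ro.from_rotvec(st["tool_rot"]).as_matrix();print(R.T@st["ft_force"],st["wrist_torque"])
t=env.camera("top");w=env.camera("wrist")
cv2.imwrite("pics/m6.png",np.hstack([crop(w,120,0,280,384,1.3),crop(t,115,150,100,125,4)[:499]]))
E
```

```text
move [-0.0002  0.0002 -0.0007] turn 0.02 yaw 10.02 tcp [0.4376 0.1986 0.1843]
[-0.1437  0.0102 -0.0599] [-0.0378 -0.0445  0.0046]
```

Call:
{"op": "arm_command", "data": {"moves": "0 -0.001 0 0; 0 -0.002 0 0; 0 -0.002 0 0"}}

```text
clock: 15.8
tcp_pos: [0.4373, 0.2006, 0.1843]
tool_rot: [-3.13, -0.274, -0.0]
ft_force: [-0.6, -1.0, 0.5]
gripper_width: 0.0006
finger_force: 0.1
```

Call:
{"op": "arm_command", "data": {"moves": "0 -0.001 0 0; 0 -0.002 0 0; 0 -0.002 0 0"}}

```text
clock: 16.1
tcp_pos: [0.4369, 0.2026, 0.1843]
tool_rot: [-3.13, -0.274, -0.0]
ft_force: [-0.6, -0.0, 0.1]
gripper_width: 0.0004
finger_force: 0.1
```

```bash
python3 - <<'E'
from h import *
w=env.camera("wrist");t=env.camera("top")
cv2.imwrite("pics/m7.png",np.hstack([crop(w,120,0,280,384,1.3),crop(t,115,150,100,125,4)[:499]]))
E
```

```text
(no output)
```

View pics/m7.png

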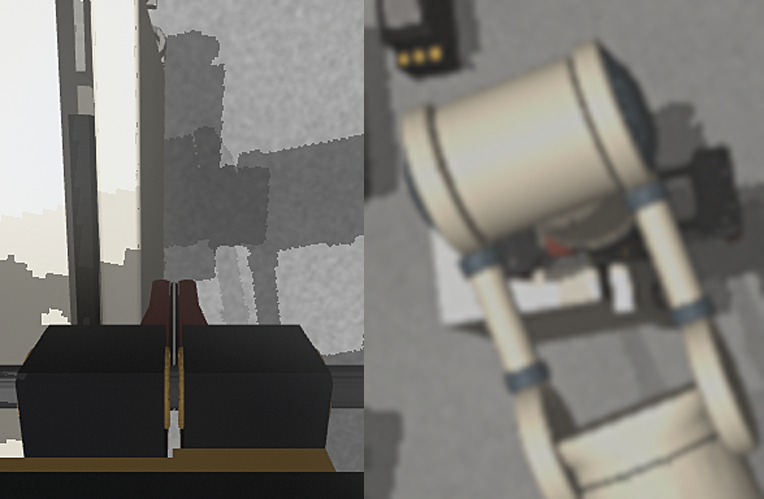

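The door follows the fingers and is now almost parallel to the front: its outer edge runs down column 137-140, with a narrow dark gap left at columns 65-98. I'll keep pushing gently until force shows.

Call:
{"op": "arm_command", "data": {"moves": "0 -0.0005 0 0; 0 -0.001 0 0; 0 -0.0015 0 0; 0 -0.0015 0 0"}}

```text
clock: 16.6
tcp_pos: [0.4367, 0.204, 0.1843]
tool_rot: [-3.13, -0.274, 0.0]
ft_force: [0.6, 1.3, 0.1]
gripper_width: 0.0004
finger_force: 0.1
```

Call:
{"op": "arm_command", "data": {"moves": "0 -0.0005 0 0; 0 -0.001 0 0; 0 -0.0015 0 0; 0 -0.0015 0 0"}}

```text
clock: 17.0
tcp_pos: [0.4366, 0.2043, 0.1843]
tool_rot: [3.128, 0.272, -0.0]
ft_force: [-0.1, -5.2, 1.2]
gripper_width: 0.0007
finger_force: 3.0
```

Call:
{"op": "arm_command", "data": {"moves": "0 -0.0005 0 0; 0 -0.001 0 0; 0 -0.001 0 0"}}

```text
clock: 17.3
tcp_pos: [0.4366, 0.2044, 0.1843]
tool_rot: [3.126, 0.27, -0.0]
ft_force: [1.9, -9.6, 0.4]
gripper_width: 0.0007
finger_force: 4.8
```

```bash
python3 - <<'E'
from h import *
st=env.state();h=np.array([.562,.2407]);a=np.radians(-80);print("d",(st["tcp_pos"][:2]-h)@[np.cos(a),np.sin(a)],st["ft_force"],st["tcp_pos"])
w=env.camera("wrist");cv2.imwrite("pics/w8.png",crop(w,120,0,250,280,2))
E
```

```text
d 0.013950034177539664 [ 1.9333 -9.6139  0.3542] [0.4366 0.2044 0.1843]
```

Call:
{"op": "arm_command", "data": {"moves": "0 0.003 0 0; 0 0.012 0 0; 0 0.04 0 0; 0 0.06 -0.03 0; 0 0.06 -0.08 0; 0 0.06 -0.13 0; 0 0.06 -0.13 0"}}

```text
clock: 18.05
tcp_pos: [0.448, 0.1473, 0.3225]
tool_rot: [-3.127, -0.274, -0.02]
ft_force: [-0.3, -0.5, 0.3]
gripper_width: 0.0006
finger_force: 0.0
```

```bash
python3 - <<'E'
from h import *
st=env.state();C=cam("wrist",st);print(st["tcp_pos"],yaw(st),st["ft_force"])
w=env.camera("wrist");s=env.camera("scene")
A=crop(w,70,0,250,333,1.6)[:532];B=crop(s,290,140,100,133,4)
cv2.imwrite("pics/m9.png",np.hstack([A,B]));np.save("st9.npy",st,allow_pickle=True)
h=np.array([.562,.2407]);a=np.radians(10);X=np.array([-np.sin(a),np.cos(a)]);Y=-np.array([np.cos(a),np.sin(a)])
for z in(.212,):
  for r in(.012,.188): print("expected shut outer/inner edge px", [((proj(C,[*(h+r*Y+o*X),z])-[70,0])*1.6).round(0) for o in(-.0075,.0065)])
S=cam("scene");print([((proj(S,[*(h+r*Y-.0075*X),.212])-[290,140])*4+[400,0]).round(0) for r in(.012,.188)])
E
```

```text
[0.448  0.1473 0.3225] 10.007670127177864 [-0.2653 -0.5054  0.3179]
expected shut outer/inner edge px [array([164.,  74.]), array([135.,  74.])]
expected shut outer/inner edge px [array([184., 403.]), array([160., 403.])]
[array([569., 234.]), array([542.,  87.])]
```

View pics/m9.png

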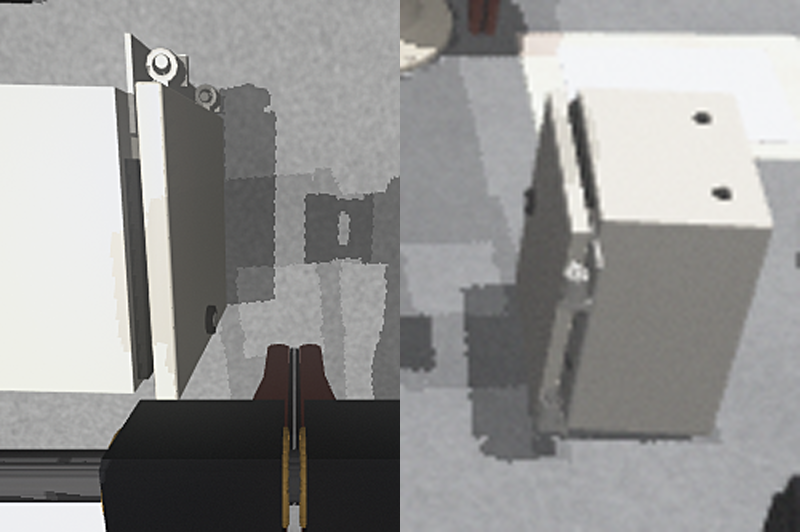

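The door is shut. In the wrist view its outer edge runs (162,84)-(180,398), against an expected (164,74)-(184,403). Both pins stand out above the knuckles at (163,63) and (207,96), and the gripper is clear.

```bash
python3 -c "
from cell import env
print(env.finish_job())"
```

```text
the job is handed in; nothing more can be done
None
```

The door is hung on both hinge pins with the knuckles fully home, swung shut against the seal and released; I handed the job in at about 18 s, and the highest force I read was about 10 N.

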